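# Lock the tall filter stage onto its bayonet base

### The job

Stack the tall gas-filter stage on the empty socket base: lower it in through the two entry slots until it is fully home, then turn it clockwise (seen from above) a quarter turn so that its lugs lock under the socket's tabs, and let go. Leave the short filter stage where it stands.

Things in the scene. Friction and masses are not known exactly. Their poses are not given: they have to be found in the camera images.
- tall_stage: Taller loose filter stage, upright, 126 mm high, 0.16 kg. Origin: centre of its underside, z up. Two bayonet lugs along own +x, -x: a steel bar 76 long (x), 20 wide, z 0-10 mm. Neck dia 40 to z 26; white barrel dia 60, z 26-86 (lugs show 8 mm beyond it); steel wing grip on top, z 86-126, 46 long along x (parallel to the lugs), 12 thick: pinch it across y. Same after a half turn.
- short_stage: The shorter loose filter stage, to be left alone: same shape, but its white barrel is only 20 mm high and it is 86 mm high in all. Origin: centre of the underside of its foot, z up.
- dock: The empty socket base, fixed: aluminium cup, dia 96 mm, 66 high, on a 125 mm square grey plate. (A like base nearby holds a locked tall stage, top at 171 mm.) Origin: cup axis at bench level, z up. Two tabs centred on its +x and -x leave a 56 mm opening; two entry slots with flared lips on its +y and -y. Insert with the lugs along y; locked, the lugs lie along x under the tabs. Same after a half turn.
- dock_floor (a point): Centre of the socket's flat black floor, 45 mm above the base's origin, same axes. The stage's underside rests here. Inner wall dia 86 mm; tabs 15 to 21 mm above the floor. Play on entry: 5 mm each side, 12 degrees either way. Inside, the stage turns freely clockwise from above (no spring or catch); stops end the turn 5 degrees past a quarter and bar anticlockwise turning.
Not all that is in view belongs to the job. Leave any red look-alike of the tall_stage alone.

How it is judged (in metres and radians):
At the end, for the whole second after the job is handed in: The tall stage stands still and upright (within 7 degrees) in the empty base, its axis within 12 mm of the base's axis, its foot on the socket floor (origin 41 to 50 mm above the base's origin), with its lugs turned under the tabs: its x axis within 20 degrees of the base's x axis, either way round (horizontal distance between tall_stage and dock below 0.012 m and z of tall_stage in the frame of dock between 0.041 and 0.05 m and angle between tall_stage's own z axis and vertical below 0.12 rad and angle between the x axis of tall_stage and the x axis of dock, either way round below 0.35 rad and linear speed of tall_stage below 0.03 m/s); the robot touches nothing.
It fails at once if the short stage is shifted by more than 40 mm or knocked over (distance of short_stage from where it was at the start of the episode above 0.04 m or angle between short_stage's own z axis and vertical above 0.6 rad).
It also fails if it takes over 45 s, if anything falls off the work surface, if the arm or the gripper's body presses on something with over 40 N, if the wrist force passes 120 N, or if a joint passes its speed limit or range.

### The arm

A 7-joint arm with a two-finger parallel gripper is mounted at the origin on the work surface. World frame = base frame: x ahead of the robot, y to its left, z up, the work surface at z = 0. Lengths are in mm, angles in rad, forces in N, time in s.
With the tool pointing down it reaches from about 425 to 875 mm from the base axis. Payload 8.4 kg.
Tool frame: the origin (TCP) lies midway between the tips of the shut fingers; the grasp point (between the pads) lies 19 mm behind it; y points along the fingers, z is the direction in which the jaws open and shut, and the axes are right-handed (so a half turn about y gives the same grasp; the last joint's range is limited). The gripper opens to 85 mm and grips with 20 to 120 N. Pads are 22 mm wide; open, the fingers measure 114 mm over their backs; the gripper's body (76 mm by 85 mm) begins 54 mm behind the grasp point. The pads swing forward as they close: fully open they stand 13 mm farther back than shut.
Start: joints at [-1.259, 0.333, 0.04, 1.465, -0.013, 1.343, -0.059], TCP at [259.57, 595.89, 193.308] pointing down, gripper open.
Joint ranges: [-2.58, 2.58], [-0.38, 2.09], [-1.3, 1.39], [0.25, 2.4], [-1.5, 4.64], [0.08, 2.09], [-2.65, 2.65]. Speed limits (rad/s): [2.22, 2.22, 2.79, 2.79, 3.14, 3.14, 3.14].

### API

Orientations are given as a rotation vector (axis times angle).
In Python, from plant import * gives the robot as it stands.
- The arm moves only by the tool play_rows, never from a script. Its argument "motion" is a list of rows, each an object of numbers: "wx", "wy", "wz": the turn, a rotation vector about the tool's x, y, z in degrees; "dx", "dy", "dz": the shift along the tool's x, y, z in m; "claw": the finger opening in m, from 0 to 0.0854. In form: [{"wx": .., "wy": .., "wz": .., "dx": .., "dy": .., "dz": .., "claw": ..}, ...]. A call has exactly 8 rows; each row shifts and turns the commanded pose from where the row before left it, along the tool's axes as they then stand; what a row does not reach is not made up. A row lasts 1/12 s, in which the tool goes at most 41.7 mm and 7.16 degrees, less where a joint would pass 70% of its speed; a pose out of reach is approached as far as the arm can. A call with a gripper value outside its range is refused whole. The fingers move at their own pace and stop on an object; the grip force is fixed at half the most. Time passes only in rows, so rows that do not move let the fingers close, or fill a call up. It gives the time, the measured TCP pose, the force and the opening at its end, in the units of the state.
- observe(): the state, without advancing time (a new reading comes with each control period).
- camera(name): name is "scene" or "top" or "wrist"; returns a dict with "img" (400x640x3 uint8, red, green, blue), "intrinsics" (3x3 intrinsics, pixels), "distortion" ([k1, k2, p1, p2, k3] as OpenCV has them; the pictures are not rectified), "R" (3x3) and "t" (3): a world point X has camera coordinates R X + t. Camera axes: x right, y down, z forward; pixel columns grow to the right and rows downward; lengths in mm; the calibration is good to about 2 mm. A picture is of the moment at which its call begins. There is no depth.
- close_job(): hands the job in, once; it reports no verdict.
Trained networks look in the newest picture that a camera, given by its name, has taken for a name from the list of things; names that differ only in an ending like _2 or _b are one class to them, and where a whole thing is asked for, a point or a joint stands for the part that bears it (a point fixed in the world has none). Each returns a list of dicts, best first, with "conf" (0 to 1); they miss things now and then, are a little off and sometimes report something else, mostly with a low value. They report only what shows in the picture. A call takes as long as a camera call. They do not tell look-alikes from the thing itself.
- spot_in(camera, query): "extent" ([left, top, right, bottom] in pixels, round what is visible of it).
- outline_of(camera, query): "pixels" (400x640 bool, what is visible of it) and "extent" ([left, top, right, bottom] in pixels, round what is visible of it).
The state is a dict: "time": time; "qpos": joint angles; "joint_vel": joint speeds; "joint_efforts": joint torques, N m; "tcp_pos": TCP position; "eef_rot": TCP orientation; "contact_force": force on the tool from outside, world axes, zero at the start; "torque": the same for the moment, N m; "finger_gap": finger opening in mm.
Only numpy, scipy, OpenCV 4.12 (cv2) and the standard library are available. Lean on these libraries where they do the work, as an engineer would, in place of code of your own. Each camera call takes 0.05 s, during which the arm holds its last target. There are 200 camera calls.

## Working session

There is one attempt and no reset: what is moved stays moved. The work goes in short steps, Python scripts to look and compute and a tool call to move; the robot and the scene stay as the last step left them, time stands still between calls to the robot, and variables do not carry over. Pictures are saved under pics/ and viewed, about 8 in all and at most 12, crops included, and the job is handed in when it is done.

Besides the shell and the picture viewer there is one more tool, called after ">>>" by a JSON object that holds its "api" and its "payload", one argument or row to a line. play_rows: Moves the arm, as the interface text tells. Its arguments: {"type":"object","properties":{"motion":{"type":"array"}},"required":["motion"]}

```bash
mkdir -p pics; ls; python3 - <<'E'
from plant import *
import cv2,numpy as np
s=observe();print(s['time'],s['tcp_pos'],s['eef_rot'],s['finger_gap'],s['contact_force'])
ims=[]
for n in ['scene','top']:
    c=camera(n);cv2.imwrite(f'pics/{n}0.png',c['img'][:,:,::-1])
    np.savez(f'{n}0.npz',**c)
    print(n,c['intrinsics'].tolist(),c['distortion'],np.round(c['R'],3).tolist(),c['t'])
    for q in ['tall_stage','short_stage','dock']:
        print(q,[(round(d['conf'],2),np.round(d['extent']).tolist()) for d in spot_in(n,q)])
E
```

```text
pics
0.0 [259.37933167 595.42865662 192.41926276] [-1.54829702  0.32245783 -0.32210051] 85.66249444524672 [-0.07018188  0.10813331 -0.25109772]
scene [[447.67754101028146, 0.0, 324.0121470490441], [0.0, 447.67754101028146, 202.04348741813118], [0.0, 0.0, 1.0]] [-0.05982027  0.          0.          0.          0.        ] [[-0.203, 0.979, 0.013], [0.722, 0.158, -0.674], [-0.661, -0.128, -0.739]] [ 128.06822236 -399.51078498 1389.84238746]
tall_stage [(0.84, [201.0, 150.0, 232.0, 207.0]), (0.63, [236.0, 178.0, 271.0, 239.0]), (0.63, [225.0, 227.0, 261.0, 282.0])]
short_stage [(0.61, [216.0, 129.0, 240.0, 166.0])]
dock [(0.89, [314.0, 188.0, 388.0, 254.0]), (0.32, [235.0, 175.0, 267.0, 240.0])]
top [[430.5417387911261, 0.0, 317.17927260647105], [0.0, 430.5417387911261, 200.03869037871607], [0.0, 0.0, 1.0]] [0.01312477 0.         0.         0.         0.        ] [[0.02, -1.0, 0.002], [-0.983, -0.02, -0.182], [0.182, 0.001, -0.983]] [-11.33533244 609.34491149 811.80564333]
tall_stage [(0.84, [426.0, 192.0, 463.0, 229.0]), (0.72, [364.0, 107.0, 403.0, 144.0]), (0.61, [374.0, 159.0, 410.0, 207.0])]
short_stage [(0.94, [441.0, 260.0, 476.0, 295.0])]
dock [(0.83, [255.0, 166.0, 328.0, 244.0])]
```

View pics/scene0.png

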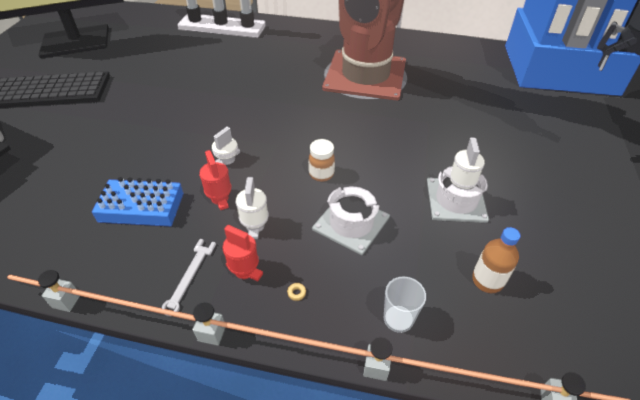

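View pics/top0.png

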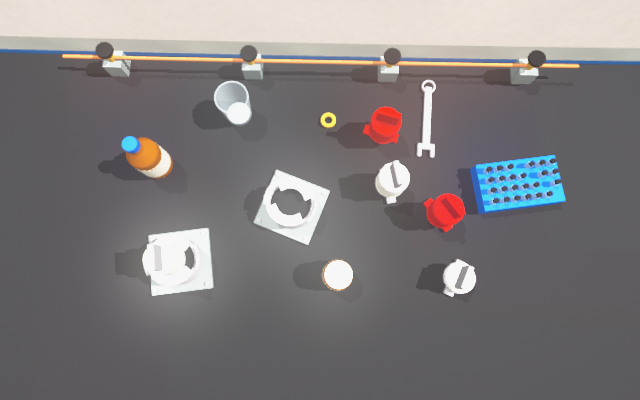

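Candidates for the tall stage: the white one at scene (252,210) / top (393,180), red look-alikes at scene (215,180) and (241,255), the short stage at scene (225,148), and the locked stage at scene (465,170). I choose the white one at (252,210) and will check it in a crop.

```bash
cat > h.py <<'E'
import numpy as np,cv2
def proj(c,P):
    rv,_=cv2.Rodrigues(c['R']);p,_=cv2.projectPoints(np.asarray(P,float).reshape(-1,3),rv,np.asarray(c['t'],float),c['intrinsics'],np.asarray(c['distortion'],float));return p[:,0]
def back(c,uv,z):
    n=cv2.undistortPoints(np.asarray(uv,float).reshape(-1,1,2),c['intrinsics'],np.asarray(c['distortion'],float))[:,0]
    d=np.c_[n,np.ones(len(n))]@c['R'];o=-c['R'].T@np.asarray(c['t'],float)
    return o+d*((z-o[2])/d[:,2])[:,None]
def circ(x,y,z,r):
    a=np.linspace(0,2*np.pi,49);return np.c_[x+r*np.cos(a),y+r*np.sin(a),0*a+z]
def box(x,y,z,th,l,w):
    q=np.array([[l,w],[l,-w],[-l,-w],[-l,w],[l,w]])/2.;C,S=np.cos(th),np.sin(th)
    return np.c_[x+q[:,0]*C-q[:,1]*S,y+q[:,0]*S+q[:,1]*C,0*q[:,0]+z]
def stage(x,y,th,z0=0):
    return [box(x,y,z0+126,th,46,12),circ(x,y,z0+86,30),circ(x,y,z0+26,30),box(x,y,z0+10,th,76,20)]
def dock(x,y,th):
    return [circ(x,y,66,48),circ(x,y,66,43),box(x,y,5,th,125,125)]
def crop(c,x0,y0,w,h,s,lines,offset=0):
    im=cv2.resize(np.ascontiguousarray(c['img'][y0:y0+h,x0:x0+w,::-1]),None,fx=s,fy=s,interpolation=cv2.INTER_CUBIC)
    for L,col in lines:
        p=((proj(c,L)-[x0,y0]+.5)*s).astype(np.int32);cv2.polylines(im,[p.reshape(-1,1,2)],False,col,1,cv2.LINE_AA)
    return im
E
python3 - <<'E'
from h import *
T=dict(np.load('top0.npz'));S=dict(np.load('scene0.npz'))
print('cam',-T['R'].T@T['t'],-S['R'].T@S['t'])
print('wing top',back(T,[[396,176]],126),back(S,[[250,181]],126))
print('dock rim',back(T,[[291,205]],66),back(S,[[353,203]],66))
a=crop(T,245,155,190,100,4,[]);b=crop(S,225,165,190,50*2,3,[])
cv2.imwrite('pics/c1.png',np.vstack([cv2.resize(a,(570,300)),b]))
E
```

```text
cam [ 4.51232521e+02 -3.05085218e-01  9.09311406e+02] [1233.73156065  115.22936024  756.50567061]
wing top [[ 645.17540899 -145.57703004  126.        ]] [[ 645.5337156  -148.95302861  126.        ]]
dock rim [[596.51402817  52.75330453  66.        ]] [[605.45770783  55.59312845  66.        ]]
```

View pics/c1.png

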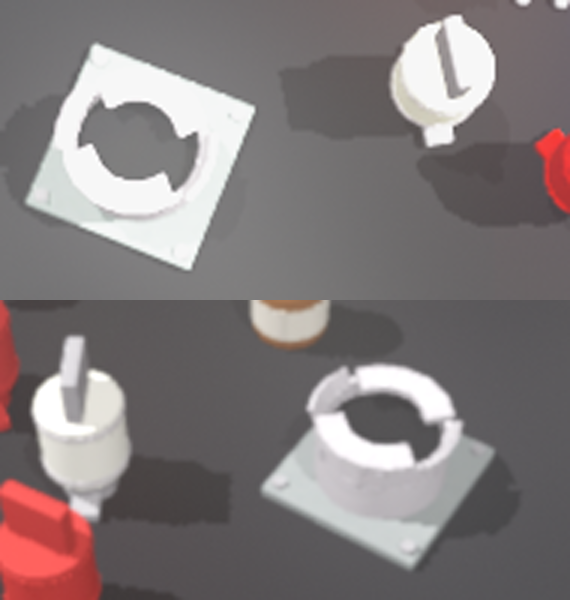

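The crop shows a white barrel with a grey wing and the lug peeking out, so the choice is right. The dock tabs sit upper-right and lower-left in the top view. Next I refine both poses by silhouette fitting.

```bash
cat >> h.py <<'E'
def sil(c,parts):
    m=np.zeros((800,1280),np.uint8)
    for P in parts:
        h=cv2.convexHull(((proj(c,P)+.5)*2*16).astype(np.int32));cv2.fillConvexPoly(m,h,255,cv2.LINE_AA,4)
    return cv2.resize(m,(640,400),interpolation=cv2.INTER_AREA)/255.
def V(a,b): return np.vstack([a,b])
def Sparts(x,y,th,z=0,hb=60):
    return [V(box(x,y,z,th,76,20),box(x,y,z+10,th,76,20)),V(circ(x,y,z,20),circ(x,y,z+26,20)),V(circ(x,y,z+26,30),circ(x,y,z+26+hb,30)),V(box(x,y,z+26+hb,th,46,12),box(x,y,z+66+hb,th,46,12))]
def Dparts(x,y,th,t=6):
    return [V(box(x,y,0,th,125,125),box(x,y,t,th,125,125)),V(circ(x,y,0,48),circ(x,y,66,48))]
def fit(fn,p0,steps,views):
    from scipy.optimize import minimize
    def e(p):
        r=0
        for c,m in views:
            s=sil(c,fn(*p));r+=1-np.minimum(s,m).sum()/np.maximum(s,m).sum()
        return r/len(views)
    sx=[np.array(p0,float)]+[np.array(p0,float)+np.eye(len(p0))[i]*steps[i] for i in range(len(p0))]
    r=minimize(e,p0,method='Nelder-Mead',options=dict(initial_simplex=sx,xatol=.01,fatol=1e-4,maxiter=150))
    return r.x,r.fun
E
python3 - <<'E'
from plant import *
from h import *
C={};M={}
for n in ['top','scene']:
    C[n]=camera(n)
    for q,pt in [('tall_stage',(645,-147,90)),('dock',(598,54,40))]:
        u,v=proj(C[n],pt)[0]
        o=[d for d in outline_of(n,q) if d['extent'][0]<u<d['extent'][2] and d['extent'][1]<v<d['extent'][3]]
        print(n,q,[(round(d['conf'],2),np.round(d['extent']).tolist(),int(d['pixels'].sum())) for d in o])
        if o: M[n,q]=o[0]['pixels'].astype(float)
for q,fn,p0,st in [('tall_stage',Sparts,(645,-147,.27),(8,8,.2)),('dock',Dparts,(598,54,-.37,6),(8,8,.1,2))]:
    for vs in [['top'],['scene'],['top','scene']]:
        vv=[(C[n],M[n,q]) for n in vs if (n,q) in M]
        if vv: x,f=fit(fn,p0,st,vv);print(q,vs,np.round(x,3),round(f,3))
    if q=='tall_stage': xs=x
    else: xd=x
ln=[(L,(0,0,255)) for L in stage(*xs)]+[(L,(0,160,0)) for L in dock(*xd[:3])]
k=np.linspace(-1,1,2)[:,None]
d=np.array([np.cos(xd[2]),np.sin(xd[2]),0])
ln+= [(np.array([xd[0],xd[1],66])+k*48*d,(255,0,0))]
a=crop(C['top'],245,155,190,100,3,ln);b=crop(C['scene'],225,165,190,100,3,ln)
cv2.imwrite('pics/c2.png',np.vstack([a,b]))
E
```

```text
top tall_stage [(0.94, [375.0, 160.0, 412.0, 209.0], 1014)]
top dock [(0.55, [254.0, 172.0, 329.0, 245.0], 3363)]
scene tall_stage [(0.73, [236.0, 178.0, 271.0, 240.0], 1244)]
scene dock [(0.56, [315.0, 187.0, 388.0, 256.0], 3048)]
tall_stage ['top'] [ 6.53493e+02 -1.49328e+02  2.17000e-01] 0.057
tall_stage ['scene'] [ 6.55803e+02 -1.47779e+02  2.03000e-01] 0.081
tall_stage ['top', 'scene'] [ 6.53414e+02 -1.48897e+02  2.08000e-01] 0.073
dock ['top'] [ 6.04805e+02  5.55990e+01 -3.60000e-01 -4.00000e-02] 0.033
dock ['scene'] [ 6.03581e+02  5.34440e+01 -3.60000e-01  9.13000e-01] 0.046
dock ['top', 'scene'] [ 6.04429e+02  5.47360e+01 -3.66000e-01  1.95100e+00] 0.047
```

View pics/c2.png

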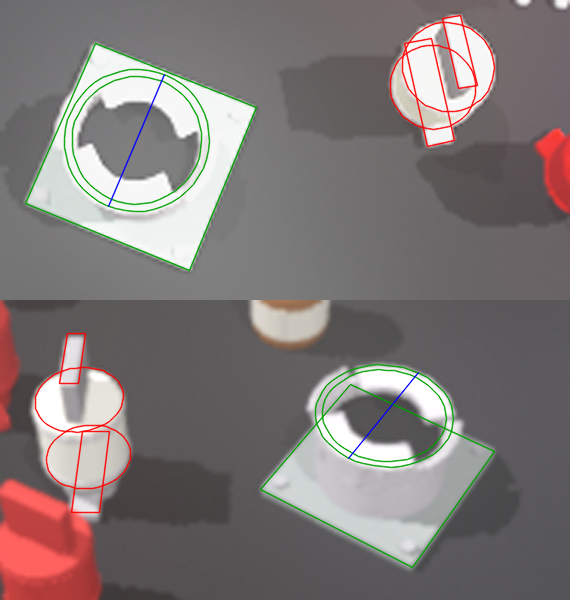

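```bash
cat >> h.py <<'E'
from scipy.spatial.transform import Rotation as Ro
def tgt(yaw):  # tool y down, tool z along world yaw angle
    z=np.array([np.cos(yaw),np.sin(yaw),0]);y=np.array([0,0,-1.]);return Ro.from_matrix(np.c_[np.cross(y,z),y,z])
def rows(p,R,p1,R1,n,claw):
    """n rows straight from (p,R) to (p1,R1); shift in tool axes before each row's turn"""
    rv=(R.inv()*R1).as_rotvec();w=np.degrees(rv)/n;out=[]
    for i in range(n):
        d=(R*Ro.from_rotvec(rv*i/n)).inv().apply((np.array(p1)-p)/n)/1000
        out.append('{"wx":%.2f,"wy":%.2f,"wz":%.2f,"dx":%.4f,"dy":%.4f,"dz":%.4f,"claw":%g}'%(*w,*d,claw))
    print(f'per row {np.linalg.norm(np.array(p1)-p)/n:.1f}mm {np.linalg.norm(w):.2f}deg');print(',\n'.join(out))
def st(s):
    R=Ro.from_rotvec(s['eef_rot']);p=np.array(s['tcp_pos']);m=R.as_matrix();return p,R,np.degrees(np.arctan2(m[1,2],m[0,2]))
E
python3 - <<'E'
from plant import *
from h import *
s=observe();p,R,yaw=st(s);print(np.round(R.as_matrix(),3).tolist(),yaw,np.round(s['qpos'],3))
T=dict(np.load('top0.npz'))
for n,uv,z in [('red1',(385,118),126),('red2',(449,208),126),('short',(461,277),86),('locked',(162,258),171)]: print(n,np.round(back(T,[uv],z)))
for g in (0.208+1.571,.208-1.571):
    print('tool yaw',np.degrees(g)); 
R1=tgt(0.208+np.pi/2)
rows(p,R,[653,-149,240],R1,24,.06)
E
```

```text
[[0.917, -0.0, 0.399], [-0.399, -0.0, 0.917], [-0.0, -1.0, -0.0]] 66.46198846123579 [-1.259  0.333  0.04   1.465 -0.013  1.343 -0.058]
red1 [[ 759. -126.  126.]]
red2 [[ 587. -242.  126.]]
short [[ 462. -272.   86.]]
locked [[483. 262. 171.]]
tool yaw 101.92919175377345
tool yaw -78.0941474763312
per row 35.2mm 1.48deg
{"wx":0.00,"wy":-1.48,"wz":-0.00,"dx":0.0274,"dy":-0.0019,"dz":-0.0219,"claw":0.06},
{"wx":0.00,"wy":-1.48,"wz":-0.00,"dx":0.0269,"dy":-0.0019,"dz":-0.0226,"claw":0.06},
{"wx":0.00,"wy":-1.48,"wz":-0.00,"dx":0.0263,"dy":-0.0019,"dz":-0.0233,"claw":0.06},
{"wx":0.00,"wy":-1.48,"wz":-0.00,"dx":0.0256,"dy":-0.0019,"dz":-0.0240,"claw":0.06},
{"wx":0.00,"wy":-1.48,"wz":-0.00,"dx":0.0250,"dy":-0.0019,"dz":-0.0246,"claw":0.06},
{"wx":0.00,"wy":-1.48,"wz":-0.00,"dx":0.0244,"dy":-0.0019,"dz":-0.0253,"claw":0.06},
{"wx":0.00,"wy":-1.48,"wz":-0.00,"dx":0.0237,"dy":-0.0019,"dz":-0.0259,"claw":0.06},
{"wx":0.00,"wy":-1.48,"wz":-0.00,"dx":0.0230,"dy":-0.0019,"dz":-0.0265,"claw":0.06},
{"wx":0.00,"wy":-1.48,"wz":-0.00,"dx":0.0224,"dy":-0.0019,"dz":-0.0271,"claw":0.06},
{"wx":0.00,"wy
[... 559 characters left out ...]
-0.0306,"claw":0.06},
{"wx":0.00,"wy":-1.48,"wz":-0.00,"dx":0.0163,"dy":-0.0019,"dz":-0.0311,"claw":0.06},
{"wx":0.00,"wy":-1.48,"wz":-0.00,"dx":0.0155,"dy":-0.0019,"dz":-0.0315,"claw":0.06},
{"wx":0.00,"wy":-1.48,"wz":-0.00,"dx":0.0147,"dy":-0.0019,"dz":-0.0319,"claw":0.06},
{"wx":0.00,"wy":-1.48,"wz":-0.00,"dx":0.0139,"dy":-0.0019,"dz":-0.0322,"claw":0.06},
{"wx":0.00,"wy":-1.48,"wz":-0.00,"dx":0.0131,"dy":-0.0019,"dz":-0.0326,"claw":0.06},
{"wx":0.00,"wy":-1.48,"wz":-0.00,"dx":0.0122,"dy":-0.0019,"dz":-0.0329,"claw":0.06},
{"wx":0.00,"wy":-1.48,"wz":-0.00,"dx":0.0114,"dy":-0.0019,"dz":-0.0332,"claw":0.06},
{"wx":0.00,"wy":-1.48,"wz":-0.00,"dx":0.0105,"dy":-0.0019,"dz":-0.0335,"claw":0.06}
```

```bash
python3 - <<'E'
from plant import *
from h import *
p,R,yaw=st(observe());rows(p,R,[653,-149,240],tgt(0.208-np.pi/2),24,.06)
E
```

```text
per row 35.2mm 6.02deg
{"wx":0.00,"wy":6.02,"wz":0.00,"dx":0.0274,"dy":-0.0019,"dz":-0.0219,"claw":0.06},
{"wx":0.00,"wy":6.02,"wz":0.00,"dx":0.0296,"dy":-0.0019,"dz":-0.0189,"claw":0.06},
{"wx":0.00,"wy":6.02,"wz":0.00,"dx":0.0314,"dy":-0.0019,"dz":-0.0157,"claw":0.06},
{"wx":0.00,"wy":6.02,"wz":0.00,"dx":0.0329,"dy":-0.0019,"dz":-0.0123,"claw":0.06},
{"wx":0.00,"wy":6.02,"wz":0.00,"dx":0.0340,"dy":-0.0019,"dz":-0.0088,"claw":0.06},
{"wx":0.00,"wy":6.02,"wz":0.00,"dx":0.0347,"dy":-0.0019,"dz":-0.0052,"claw":0.06},
{"wx":0.00,"wy":6.02,"wz":0.00,"dx":0.0351,"dy":-0.0019,"dz":-0.0015,"claw":0.06},
{"wx":0.00,"wy":6.02,"wz":0.00,"dx":0.0350,"dy":-0.0019,"dz":0.0022,"claw":0.06},
{"wx":0.00,"wy":6.02,"wz":0.00,"dx":0.0346,"dy":-0.0019,"dz":0.0058,"claw":0.06},
{"wx":0.00,"wy":6.02,"wz":0.00,"dx":0.0338,"dy":-0.0019,"dz":0.0094,"claw":0.06},
{"wx":0.00,"wy":6.02,"wz":0.00,"dx":0.0326,"dy":-0.0019,"dz":0.0129,"claw":0.06},
{"wx":0.00,"wy":6.02,"wz":0.00,"dx":0.0311,"dy":-0.0019,"dz":0.0163,"claw":0.06},
{"wx":0.00,"wy":6.02,"wz":0.00,"dx":0.0292,"dy":-0.0019,"dz":0.0195,"claw":0.06},
{"wx
[... 198 characters left out ...]
0217,"dy":-0.0019,"dz":0.0276,"claw":0.06},
{"wx":0.00,"wy":6.02,"wz":0.00,"dx":0.0187,"dy":-0.0019,"dz":0.0297,"claw":0.06},
{"wx":0.00,"wy":6.02,"wz":0.00,"dx":0.0155,"dy":-0.0019,"dz":0.0315,"claw":0.06},
{"wx":0.00,"wy":6.02,"wz":0.00,"dx":0.0121,"dy":-0.0019,"dz":0.0329,"claw":0.06},
{"wx":0.00,"wy":6.02,"wz":0.00,"dx":0.0086,"dy":-0.0019,"dz":0.0340,"claw":0.06},
{"wx":0.00,"wy":6.02,"wz":0.00,"dx":0.0050,"dy":-0.0019,"dz":0.0347,"claw":0.06},
{"wx":0.00,"wy":6.02,"wz":0.00,"dx":0.0013,"dy":-0.0019,"dz":0.0351,"claw":0.06},
{"wx":0.00,"wy":6.02,"wz":0.00,"dx":-0.0024,"dy":-0.0019,"dz":0.0350,"claw":0.06},
{"wx":0.00,"wy":6.02,"wz":0.00,"dx":-0.0060,"dy":-0.0019,"dz":0.0346,"claw":0.06}
```

>>> {"api": "play_rows", "payload": {
  "motion": [
    {"wx":0,"wy":6,"wz":0,"dx":0.027,"dy":-0.006,"dz":-0.022,"claw":0.06},
    {"wx":0,"wy":6,"wz":0,"dx":0.0295,"dy":-0.006,"dz":-0.019,"claw":0.06},
    {"wx":0,"wy":6,"wz":0,"dx":0.0315,"dy":-0.006,"dz":-0.0155,"claw":0.06},
    {"wx":0,"wy":6,"wz":0,"dx":0.033,"dy":-0.006,"dz":-0.0125,"claw":0.06},
    {"wx":0,"wy":6,"wz":0,"dx":0.034,"dy":-0.006,"dz":-0.009,"claw":0.06},
    {"wx":0,"wy":6,"wz":0,"dx":0.0345,"dy":-0.006,"dz":-0.005,"claw":0.06},
    {"wx":0,"wy":6,"wz":0,"dx":0.035,"dy":-0.006,"dz":-0.0015,"claw":0.06},
    {"wx":0,"wy":6,"wz":0,"dx":0.035,"dy":-0.006,"dz":0.002,"claw":0.06}
  ]
}}

```text
time: 1.37
tcp_pos: [391.0, 346.3, 241.8]
eef_rot: [-1.342, 0.973, -0.972]
contact_force: [1.4, 0.6, -0.1]
finger_gap: 60.0
```

>>> {"api": "play_rows", "payload": {
  "motion": [
    {"wx":0,"wy":6,"wz":0,"dx":0.0345,"dy":0,"dz":0.006,"claw":0.06},
    {"wx":0,"wy":6,"wz":0,"dx":0.034,"dy":0,"dz":0.0095,"claw":0.06},
    {"wx":0,"wy":6,"wz":0,"dx":0.0325,"dy":0,"dz":0.013,"claw":0.06},
    {"wx":0,"wy":6,"wz":0,"dx":0.031,"dy":0,"dz":0.0165,"claw":0.06},
    {"wx":0,"wy":6,"wz":0,"dx":0.029,"dy":0,"dz":0.0195,"claw":0.06},
    {"wx":0,"wy":6,"wz":0,"dx":0.027,"dy":0,"dz":0.0225,"claw":0.06},
    {"wx":0,"wy":6,"wz":0,"dx":0.0245,"dy":0,"dz":0.025,"claw":0.06},
    {"wx":0,"wy":6,"wz":0,"dx":0.0215,"dy":0,"dz":0.0275,"claw":0.06}
  ]
}}

```text
time: 2.03
tcp_pos: [523.9, 99.3, 241.7]
eef_rot: [-0.915, 1.581, -1.581]
contact_force: [0.8, 1.0, 0.4]
finger_gap: 60.0
```

>>> {"api": "play_rows", "payload": {
  "motion": [
    {"wx":0,"wy":6,"wz":0,"dx":0.0185,"dy":0,"dz":0.0295,"claw":0.06},
    {"wx":0,"wy":6,"wz":0,"dx":0.0155,"dy":0,"dz":0.0315,"claw":0.06},
    {"wx":0,"wy":6,"wz":0,"dx":0.012,"dy":0,"dz":0.033,"claw":0.06},
    {"wx":0,"wy":6,"wz":0,"dx":0.0085,"dy":0,"dz":0.034,"claw":0.06},
    {"wx":0,"wy":6,"wz":0,"dx":0.005,"dy":0,"dz":0.0345,"claw":0.06},
    {"wx":0,"wy":6,"wz":0,"dx":0.0015,"dy":0,"dz":0.035,"claw":0.06},
    {"wx":0,"wy":6,"wz":0,"dx":-0.0025,"dy":0,"dz":0.035,"claw":0.06},
    {"wx":0,"wy":6,"wz":0,"dx":-0.006,"dy":0,"dz":0.0345,"claw":0.06}
  ]
}}

```text
time: 2.7
tcp_pos: [657.0, -146.8, 241.4]
eef_rot: [-0.225, 2.109, -2.109]
contact_force: [0.5, 1.1, -0.4]
finger_gap: 60.0
```

```bash
python3 - <<'E'
from plant import *
from h import *
c=camera('wrist');s=observe();p,R,yaw=st(s);print(p,yaw,s['finger_gap'],np.round(s['qpos'],2),s['time'])
np.savez('w1.npz',**c)
print('cam',-c['R'].T@c['t'])
ln=[(L,(0,0,255)) for L in stage(653.4,-148.9,.208)]
o=outline_of('wrist','tall_stage');print([(round(d['conf'],2),np.round(d['extent']).tolist()) for d in o])
cv2.imwrite('pics/w1.png',crop(c,0,0,640,400,1,ln))
E
```

```text
[ 657.42987217 -154.09015113  240.22381289] -78.5827493704937 60.12015797065435 [-0.39  0.45  0.8   1.35 -0.31  1.47 -0.98] 2.75
cam [ 729.20037652 -131.13821568  421.99078826]
[(0.88, [290.0, 139.0, 345.0, 210.0]), (0.78, [299.0, 36.0, 360.0, 102.0]), (0.72, [361.0, 201.0, 422.0, 264.0])]
```

View pics/w1.png

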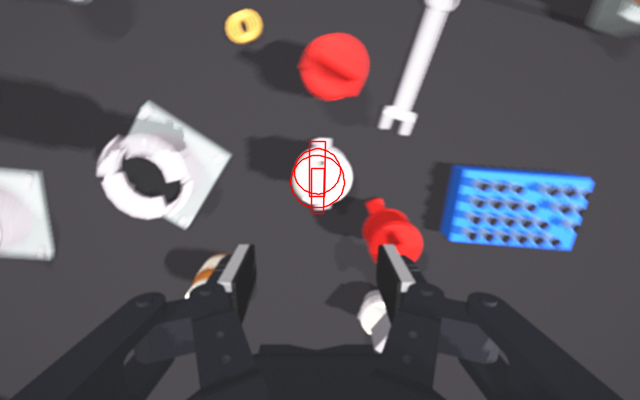

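```bash
python3 - <<'E'
from plant import *
from h import *
camera('wrist');c=camera('wrist');s=observe();p,R,yaw=st(s);print(p,yaw,np.abs(s['joint_vel']).max(),s['time'])
np.savez('w2.npz',**c)
o=outline_of('wrist','tall_stage')
u,v=proj(c,(653,-149,90))[0];print(u,v)
o=[d for d in o if d['extent'][0]<u<d['extent'][2] and d['extent'][1]<v<d['extent'][3]]
print(fit(Sparts,(653,-149,.208),(6,6,.15),[(c,o[0]['pixels'].astype(float))]))
o=outline_of('wrist','dock');print([(round(d['conf'],2),np.round(d['extent'])) for d in o])
if o:
  print(fit(Dparts,(602,55,-.366,3),(6,6,.15,2),[(c,o[0]['pixels'].astype(float))]))
E
```

```text
[ 656.12537418 -146.87020035  240.76639898] -77.62112064390872 0.03599264551723408 2.9
314.9256568652725 181.62583416775755
(array([ 6.56145119e+02, -1.48780155e+02,  1.97298575e-01]), np.float64(0.04920326467158953))
[(0.97, array([ 92., 104., 222., 225.]))]
(array([ 6.06049731e+02,  5.66023868e+01, -3.74955556e-01,  4.42682135e+00]), np.float64(0.032366913155577604))
```

>>> {"api": "play_rows", "payload": {
  "motion": [
    {"wx":0,"wy":0.3,"wz":0,"dx":0.0015,"dy":0.02,"dz":0.0015,"claw":0.06},
    {"wx":0,"wy":0,"wz":0,"dx":0,"dy":0.025,"dz":0,"claw":0.06},
    {"wx":0,"wy":0,"wz":0,"dx":0,"dy":0.025,"dz":0,"claw":0.06},
    {"wx":0,"wy":0,"wz":0,"dx":0,"dy":0.025,"dz":0,"claw":0.06},
    {"wx":0,"wy":0,"wz":0,"dx":0,"dy":0.025,"dz":0,"claw":0.06},
    {"wx":0,"wy":0,"wz":0,"dx":0,"dy":0.02,"dz":0,"claw":0.06},
    {"wx":0,"wy":0,"wz":0,"dx":0,"dy":0.008,"dz":0,"claw":0.06},
    {"wx":0,"wy":0,"wz":0,"dx":0,"dy":0,"dz":0,"claw":0.06}
  ]
}}

```text
time: 3.67
tcp_pos: [654.1, -145.3, 91.8]
eef_rot: [-0.23, 2.111, -2.107]
contact_force: [0.2, 0.1, -0.3]
finger_gap: 60.2
```

>>> {"api": "play_rows", "payload": {
  "motion": [
    {"wx":0,"wy":0,"wz":0,"dx":0,"dy":0,"dz":0,"claw":0.0},
    {"wx":0,"wy":0,"wz":0,"dx":0,"dy":0,"dz":0,"claw":0.0},
    {"wx":0,"wy":0,"wz":0,"dx":0,"dy":0,"dz":0,"claw":0.0},
    {"wx":0,"wy":0,"wz":0,"dx":0,"dy":0,"dz":0,"claw":0.0},
    {"wx":0,"wy":0,"wz":0,"dx":0,"dy":0,"dz":0,"claw":0.0},
    {"wx":0,"wy":0,"wz":0,"dx":0,"dy":0,"dz":0,"claw":0.0},
    {"wx":0,"wy":0,"wz":0,"dx":0,"dy":0,"dz":0,"claw":0.0},
    {"wx":0,"wy":0,"wz":0,"dx":0,"dy":0,"dz":0,"claw":0.0}
  ]
}}

```text
time: 4.33
tcp_pos: [655.1, -147.5, 93.4]
eef_rot: [-0.225, 2.109, -2.109]
contact_force: [0.8, -0.2, -0.4]
finger_gap: -0.0
```

The fingers closed to 0, so nothing is between them. I need to look.

```bash
python3 - <<'E'
from plant import *
from h import *
c=camera('scene');w=camera('wrist');t=camera('top')
s=observe();print(s['tcp_pos'],s['finger_gap'],s['contact_force'],s['torque'])
ln=[(L,(0,0,255)) for L in stage(655,-149,.203)]
a=crop(c,170,110,150,150,2.6,ln);b=cv2.resize(w['img'][:,:,::-1],(400,250))
b2=crop(t,340,100,150,105,2.66,ln)
b=np.vstack([b,cv2.resize(b2,(400,a.shape[0]-250 if a.shape[0]>250 else 1))])
cv2.imwrite('pics/d1.png',np.hstack([a,b]))
E
```

```text
[ 655.07942946 -147.46844961   93.33272004] -0.15500237704637343 [-1.59385679  0.40194734 -0.26063218] [ 0.01701434 -0.05622387  0.0253154 ]
```

View pics/d1.png

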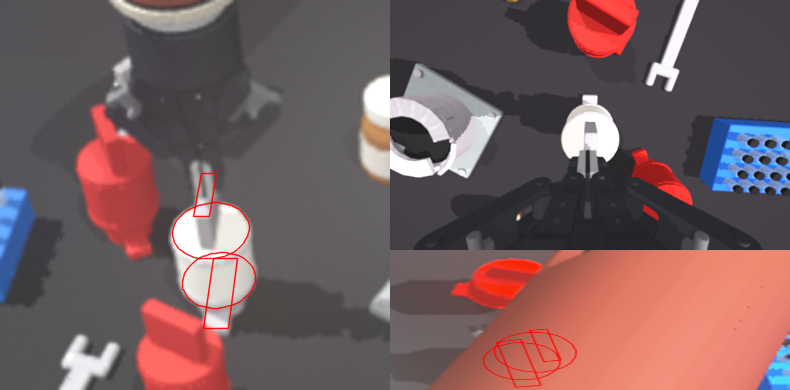

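```bash
python3 - <<'E'
from plant import *
from h import *
w=dict(np.load('w2.npz'));p=np.array([656.1,-147,240.8]);m=tgt(np.radians(-78)).as_matrix()
print('axis',np.round(w['R'][2],3), 'w2 pads', [np.round(proj(w,p+m@np.array([0,-8-k,s*30]))[0]) for s in (1,-1) for k in (0,19)])
w=camera('wrist');c=camera('scene');s=observe();p,R,_=st(s);m=R.as_matrix()
print(s['qpos'],p,'now cam',-w['R'].T@w['t'])
pt=[p,p+m@np.array([0,-19,0]),p+m@np.array([0,-73,0])]
print('wrist',np.round(proj(w,pt)),'scene',np.round(proj(c,pt)))
W=cv2.cvtColor(w['img'],cv2.COLOR_RGB2BGR)
def mark(c,im,x0,y0,ww,h,s):
    im=crop(c,x0,y0,ww,h,s,[(L,(0,0,255)) for L in stage(655,-149,.203)])
    for q in (proj(c,pt)-[x0,y0]+.5)*s: cv2.drawMarker(im,tuple(int(v) for v in q),(0,255,0),cv2.MARKER_CROSS,12,1)
    return im
a=mark(w,W,240,130,160,160,2.5);b=mark(c,None,190,130,100,100,4)
cv2.imwrite('pics/d2.png',np.hstack([a,b]))
E
```

```text
axis [-0.279 -0.062 -0.958] w2 pads [array([362., 236.]), array([367., 250.]), array([263., 236.]), array([257., 249.])]
[-0.37686027  0.52983517  0.74124254  1.5559672  -0.37435384  1.20260789
 -0.92643047] [ 655.07685738 -147.46304468   93.30786835] now cam [ 727.35599339 -131.78249674  273.8287199 ]
wrist [[316. 231.]
 [316. 244.]
 [316. 300.]] scene [[251. 196.]
 [250. 189.]
 [247. 170.]]
```

View pics/d2.png

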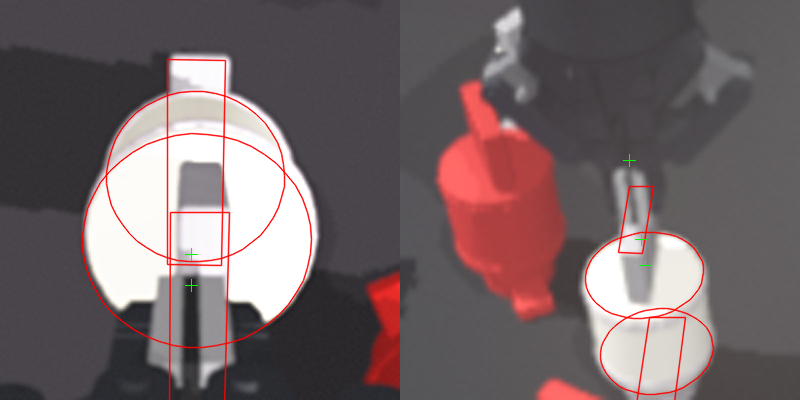

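The views are ambiguous: the pads seem to straddle the wing, yet the gap reads 0. A short lift will settle it.

>>> {"api": "play_rows", "payload": {
  "motion": [
    {"wx":0,"wy":0,"wz":0,"dx":0,"dy":-0.01,"dz":0,"claw":0.0},
    {"wx":0,"wy":0,"wz":0,"dx":0,"dy":-0.01,"dz":0,"claw":0.0},
    {"wx":0,"wy":0,"wz":0,"dx":0,"dy":-0.015,"dz":0,"claw":0.0},
    {"wx":0,"wy":0,"wz":0,"dx":0,"dy":-0.015,"dz":0,"claw":0.0},
    {"wx":0,"wy":0,"wz":0,"dx":0,"dy":-0.015,"dz":0,"claw":0.0},
    {"wx":0,"wy":0,"wz":0,"dx":0,"dy":-0.015,"dz":0,"claw":0.0},
    {"wx":0,"wy":0,"wz":0,"dx":0,"dy":0,"dz":0,"claw":0.0},
    {"wx":0,"wy":0,"wz":0,"dx":0,"dy":0,"dz":0,"claw":0.0}
  ]
}}

```text
time: 5.25
tcp_pos: [655.8, -147.8, 174.9]
eef_rot: [-0.222, 2.108, -2.109]
contact_force: [0.5, 1.3, 0.3]
finger_gap: -0.1
```

```bash
python3 - <<'E'
from plant import *
from h import *
c=camera('scene');w=camera('wrist');s=observe();p,R,_=st(s)
print(s['tcp_pos'],s['finger_gap'],s['contact_force'],s['time'])
np.savez('w3.npz',**w);np.savez('s3.npz',**c)
for n in ('scene','wrist'): print(n,[(round(d['conf'],2),np.round(d['extent']).tolist()) for d in spot_in(n,'tall_stage')])
def mark(c,x0,y0,ww,h,s):
    im=crop(c,x0,y0,ww,h,s,[(L,(0,0,255)) for L in stage(655,-149,.203)])
    for q in (proj(c,[p,p+[0,0,19]])-[x0,y0]+.5)*s: cv2.drawMarker(im,tuple(int(v) for v in q),(0,255,0),cv2.MARKER_CROSS,12,1)
    return im
cv2.imwrite('pics/d3.png',np.hstack([mark(w,200,80,200,240,2),mark(c,190,100,100,120,4)]))
E
```

```text
[ 654.86952663 -147.27904756  173.02860023] 0.05371588660162589 [ 0.85897299  0.67237629 -0.64655314] 5.35
scene [(0.89, [234.0, 180.0, 269.0, 241.0]), (0.8, [224.0, 230.0, 262.0, 281.0]), (0.72, [202.0, 153.0, 232.0, 207.0])]
wrist [(0.92, [370.0, 210.0, 443.0, 302.0]), (0.8, [294.0, 12.0, 372.0, 97.0]), (0.69, [286.0, 141.0, 352.0, 233.0])]
```

View pics/d3.png

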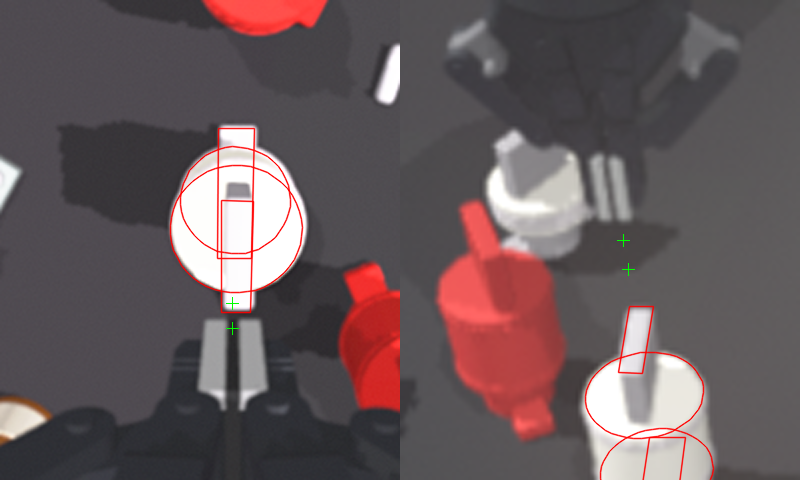

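```bash
python3 - <<'E'
from h import *
w=dict(np.load('w3.npz'));c=dict(np.load('s3.npz'))
def tri(uw,us):
    A=[];b=[]
    for k,uv in ((w,uw),(c,us)):
        o=-k['R'].T@k['t'];d=back(k,[uv],0)[0]-o;d/=np.linalg.norm(d);P=np.eye(3)-np.outer(d,d);A.append(P);b.append(P@o)
    A=np.vstack(A);b=np.hstack(b);x=np.linalg.lstsq(A,b,rcond=None)[0];return x,np.linalg.norm(A@x-b)
# tip ends: wrist crop (232,320)/2+(200,80); scene crop (612-400,220)/4+(190,100)
for uw,us in [((316,239.5),(243,154.5)),((317,240),(243,154.5)),((316,239),(243,153))]: print(tri(uw,us))
for z in (160,175,190,205,220): print(z,back(w,[(316,239.5)],z),back(c,[(243,154.5)],z))
E
```

```text
(array([ 668.01817032, -144.62405433,  216.45668695]), np.float64(0.08569523480014948))
(array([ 667.48694536, -145.06559456,  215.83236512]), np.float64(0.34428311376303394))
(array([ 670.37299539, -143.6301333 ,  222.04725777]), np.float64(0.8027221816361607))
160 [[ 643.77411988 -149.94129644  160.        ]] [[ 608.83294693 -171.73782375  160.        ]]
175 [[ 650.22502383 -148.54181805  175.        ]] [[ 624.54692865 -164.52161782  175.        ]]
190 [[ 656.67592777 -147.14233965  190.        ]] [[ 640.26091037 -157.30541189  190.        ]]
205 [[ 663.12683172 -145.74286126  205.        ]] [[ 655.9748921  -150.08920595  205.        ]]
220 [[ 669.57773566 -144.34338286  220.        ]] [[ 671.68887382 -142.87300002  220.        ]]
```

The fingertips triangulate to about 40 mm above the reported TCP: z ≈ 213, while the report says 174. So they closed just over the wing, and the stage is untouched at its measured spot. I'll go 40 mm lower than the reported numbers suggest.

>>> {"api": "play_rows", "payload": {
  "motion": [
    {"wx":0,"wy":0,"wz":0,"dx":0,"dy":0,"dz":0.002,"claw":0.06},
    {"wx":0,"wy":0,"wz":0,"dx":0,"dy":0.005,"dz":0,"claw":0.06},
    {"wx":0,"wy":0,"wz":0,"dx":0,"dy":0.01,"dz":0,"claw":0.06},
    {"wx":0,"wy":0,"wz":0,"dx":0,"dy":0.015,"dz":0,"claw":0.06},
    {"wx":0,"wy":0,"wz":0,"dx":0,"dy":0.015,"dz":0,"claw":0.06},
    {"wx":0,"wy":0,"wz":0,"dx":0,"dy":0.015,"dz":0,"claw":0.06},
    {"wx":0,"wy":0,"wz":0,"dx":0,"dy":0.015,"dz":0,"claw":0.06},
    {"wx":0,"wy":0,"wz":0,"dx":0,"dy":0.01,"dz":0,"claw":0.06}
  ]
}}

```text
time: 6.12
tcp_pos: [654.4, -149.1, 85.6]
eef_rot: [-0.227, 2.111, -2.11]
contact_force: [0.4, 0.2, 0.5]
finger_gap: 60.5
```

>>> {"api": "play_rows", "payload": {
  "motion": [
    {"wx":0,"wy":0,"wz":0,"dx":0,"dy":0.01,"dz":0,"claw":0.06},
    {"wx":0,"wy":0,"wz":0,"dx":0,"dy":0.01,"dz":0,"claw":0.06},
    {"wx":0,"wy":0,"wz":0,"dx":0,"dy":0.01,"dz":0,"claw":0.06},
    {"wx":0,"wy":0,"wz":0,"dx":0,"dy":0.004,"dz":0,"claw":0.06},
    {"wx":0,"wy":0,"wz":0,"dx":0,"dy":0,"dz":0,"claw":0.06},
    {"wx":0,"wy":0,"wz":0,"dx":0,"dy":0,"dz":0,"claw":0.02},
    {"wx":0,"wy":0,"wz":0,"dx":0,"dy":0,"dz":0,"claw":0.0},
    {"wx":0,"wy":0,"wz":0,"dx":0,"dy":0,"dz":0,"claw":0.0}
  ]
}}

```text
time: 6.78
tcp_pos: [656.0, -149.5, 55.1]
eef_rot: [-0.223, 2.109, -2.109]
contact_force: [0.5, 0.2, 0.7]
finger_gap: 24.4
```

>>> {"api": "play_rows", "payload": {
  "motion": [
    {"wx":0,"wy":0,"wz":0,"dx":0,"dy":0,"dz":0,"claw":0.0},
    {"wx":0,"wy":0,"wz":0,"dx":0,"dy":0,"dz":0,"claw":0.0},
    {"wx":0,"wy":0,"wz":0,"dx":0,"dy":0,"dz":0,"claw":0.0},
    {"wx":0,"wy":0,"wz":0,"dx":0,"dy":0,"dz":0,"claw":0.0},
    {"wx":0,"wy":0,"wz":0,"dx":0,"dy":0,"dz":0,"claw":0.0},
    {"wx":0,"wy":0,"wz":0,"dx":0,"dy":0,"dz":0,"claw":0.0},
    {"wx":0,"wy":0,"wz":0,"dx":0,"dy":0,"dz":0,"claw":0.0},
    {"wx":0,"wy":0,"wz":0,"dx":0,"dy":0,"dz":0,"claw":0.0}
  ]
}}

```text
time: 7.45
tcp_pos: [656.1, -149.5, 55.0]
eef_rot: [-0.223, 2.109, -2.109]
contact_force: [-0.4, 0.2, 6.2]
finger_gap: 11.4
```

>>> {"api": "play_rows", "payload": {
  "motion": [
    {"wx":0,"wy":0,"wz":0,"dx":0,"dy":-0.005,"dz":0,"claw":0.0},
    {"wx":0,"wy":0,"wz":0,"dx":0,"dy":-0.015,"dz":0,"claw":0.0},
    {"wx":0,"wy":0,"wz":0,"dx":0,"dy":-0.015,"dz":0,"claw":0.0},
    {"wx":0,"wy":0,"wz":0,"dx":0,"dy":-0.02,"dz":0,"claw":0.0},
    {"wx":0,"wy":0,"wz":0,"dx":0,"dy":-0.02,"dz":0,"claw":0.0},
    {"wx":0,"wy":0,"wz":0,"dx":0,"dy":-0.02,"dz":0,"claw":0.0},
    {"wx":0,"wy":0,"wz":0,"dx":0,"dy":-0.005,"dz":0,"claw":0.0},
    {"wx":0,"wy":0,"wz":0,"dx":0,"dy":0,"dz":0,"claw":0.0}
  ]
}}

```text
time: 8.12
tcp_pos: [656.3, -149.8, 156.4]
eef_rot: [-0.221, 2.108, -2.109]
contact_force: [0.3, 0.2, -2.0]
finger_gap: 11.3
```

```bash
python3 - <<'E'
from plant import *
from h import *
s=observe();p,R,yaw=st(s);print(p,yaw,s['finger_gap'],s['contact_force'])
rows(p,R,[605,55.5,p[2]],tgt(-.368),16,0)
E
```

```text
[ 656.31723761 -149.79087632  156.42297962] -77.84747186821593 11.265829577590546 [ 0.28607462  0.15806777 -1.98069905]
per row 13.2mm 3.55deg
{"wx":-0.01,"wy":-3.55,"wz":-0.01,"dx":0.0004,"dy":-0.0000,"dz":-0.0132,"claw":0},
{"wx":-0.01,"wy":-3.55,"wz":-0.01,"dx":-0.0004,"dy":-0.0000,"dz":-0.0132,"claw":0},
{"wx":-0.01,"wy":-3.55,"wz":-0.01,"dx":-0.0012,"dy":-0.0000,"dz":-0.0132,"claw":0},
{"wx":-0.01,"wy":-3.55,"wz":-0.01,"dx":-0.0020,"dy":-0.0000,"dz":-0.0131,"claw":0},
{"wx":-0.01,"wy":-3.55,"wz":-0.01,"dx":-0.0028,"dy":-0.0000,"dz":-0.0129,"claw":0},
{"wx":-0.01,"wy":-3.55,"wz":-0.01,"dx":-0.0036,"dy":-0.0000,"dz":-0.0127,"claw":0},
{"wx":-0.01,"wy":-3.55,"wz":-0.01,"dx":-0.0044,"dy":-0.0000,"dz":-0.0125,"claw":0},
{"wx":-0.01,"wy":-3.55,"wz":-0.01,"dx":-0.0052,"dy":-0.0000,"dz":-0.0122,"claw":0},
{"wx":-0.01,"wy":-3.55,"wz":-0.01,"dx":-0.0059,"dy":-0.0000,"dz":-0.0118,"claw":0},
{"wx":-0.01,"wy":-3.55,"wz":-0.01,"dx":-0.0066,"dy":-0.0000,"dz":-0.0114,"claw":0},
{"wx":-0.01,"wy":-3.55,"wz":-0.01,"dx":-0.0073,"dy":-0.0000,"dz":-0.0110,"claw":0},
{"wx":-0.01,"wy":-3.55,"wz":-0.01,"dx":-0.0080,"dy":0.0000,"dz":-0.0105,"claw":0},
{"wx":-0.01,"wy":-3.55,"wz":-0.01,"dx":-0.0086,"dy":0.0000,"dz":-0.0100,"claw":0},
{"wx":-0.01,"wy":-3.55,"wz":-0.01,"dx":-0.0092,"dy":0.0000,"dz":-0.0095,"claw":0},
{"wx":-0.01,"wy":-3.55,"wz":-0.01,"dx":-0.0098,"dy":0.0000,"dz":-0.0089,"claw":0},
{"wx":-0.01,"wy":-3.55,"wz":-0.01,"dx":-0.0103,"dy":0.0000,"dz":-0.0083,"claw":0}
```

Force z −2 N with gap 11.3: the stage is held. Now transit to the dock.

>>> {"api": "play_rows", "payload": {
  "motion": [
    {"wx":0,"wy":-3.55,"wz":0,"dx":0.0005,"dy":0,"dz":-0.013,"claw":0.0},
    {"wx":0,"wy":-3.55,"wz":0,"dx":-0.0005,"dy":0,"dz":-0.013,"claw":0.0},
    {"wx":0,"wy":-3.55,"wz":0,"dx":-0.001,"dy":0,"dz":-0.013,"claw":0.0},
    {"wx":0,"wy":-3.55,"wz":0,"dx":-0.002,"dy":0,"dz":-0.013,"claw":0.0},
    {"wx":0,"wy":-3.55,"wz":0,"dx":-0.003,"dy":0,"dz":-0.013,"claw":0.0},
    {"wx":0,"wy":-3.55,"wz":0,"dx":-0.0035,"dy":0,"dz":-0.0125,"claw":0.0},
    {"wx":0,"wy":-3.55,"wz":0,"dx":-0.0045,"dy":0,"dz":-0.0125,"claw":0.0},
    {"wx":0,"wy":-3.55,"wz":0,"dx":-0.005,"dy":0,"dz":-0.012,"claw":0.0}
  ]
}}

```text
time: 8.78
tcp_pos: [629.0, -46.8, 152.8]
eef_rot: [-0.674, 1.81, -1.808]
contact_force: [-0.1, 0.2, -1.4]
finger_gap: 11.3
```

>>> {"api": "play_rows", "payload": {
  "motion": [
    {"wx":0,"wy":-3.55,"wz":0,"dx":-0.006,"dy":0,"dz":-0.012,"claw":0.0},
    {"wx":0,"wy":-3.55,"wz":0,"dx":-0.0065,"dy":0,"dz":-0.0115,"claw":0.0},
    {"wx":0,"wy":-3.55,"wz":0,"dx":-0.0075,"dy":0,"dz":-0.011,"claw":0.0},
    {"wx":0,"wy":-3.55,"wz":0,"dx":-0.008,"dy":0,"dz":-0.0105,"claw":0.0},
    {"wx":0,"wy":-3.55,"wz":0,"dx":-0.0085,"dy":0,"dz":-0.01,"claw":0.0},
    {"wx":0,"wy":-3.55,"wz":0,"dx":-0.009,"dy":0,"dz":-0.0095,"claw":0.0},
    {"wx":0,"wy":-3.55,"wz":0,"dx":-0.01,"dy":0,"dz":-0.009,"claw":0.0},
    {"wx":0,"wy":-3.55,"wz":0,"dx":-0.0105,"dy":0,"dz":-0.0085,"claw":0.0}
  ]
}}

```text
time: 9.45
tcp_pos: [602.9, 56.0, 152.8]
eef_rot: [-1.017, 1.473, -1.472]
contact_force: [0.1, -0.5, -1.8]
finger_gap: 11.4
```

```bash
python3 - <<'E'
from plant import *
from h import *
camera('top');camera('top')
s=observe();p,R,yaw=st(s);print(p,yaw,s['finger_gap'],s['contact_force'],np.round(s['qpos'],2),s['time'])
ims=[]
for n in ('scene','wrist'):
    c=camera(n);np.savez(f'{n[0]}4.npz',**c)
    ln=[(L,(0,0,255)) for L in stage(605,55.5,1.203,101)]+[(L,(0,160,0)) for L in dock(605,55.5,-.368)]
    o=outline_of(n,'tall_stage');
    u,v=proj(c,(605,55,160))[0]
    o=[d for d in o if d['extent'][0]<u<d['extent'][2] and d['extent'][1]<v<d['extent'][3]];print(n,[(round(d['conf'],2),np.round(d['extent']).tolist()) for d in o])
    ims.append(crop(c,290,100,120,160,3.3,ln) if n=='scene' else crop(c,220,60,200,264,2,ln))
cv2.imwrite('pics/e1.png',np.hstack(ims))
E
```

```text
[602.7033389   58.31898328 152.84144812] -20.741239063150463 11.219313459786806 [-0.07951636 -0.22886371 -1.40392897] [-0.61  0.29  0.54  1.65 -0.16  1.24 -0.4 ] 9.55
scene [(0.69, [335.0, 147.0, 377.0, 202.0])]
wrist [(0.81, [261.0, 158.0, 372.0, 340.0])]
```

View pics/e1.png

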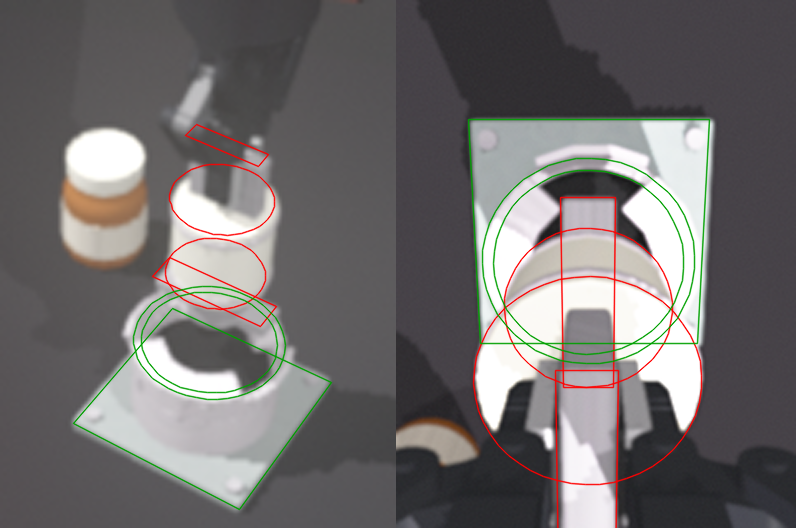

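The stage hangs aligned over the dock: the lug (crop x≈588) lines up with the entry slot (≈590), and the overlays agree within about 1–2 mm. Lowering.

>>> {"api": "play_rows", "payload": {
  "motion": [
    {"wx":0,"wy":0.4,"wz":0,"dx":0,"dy":0.005,"dz":0.001,"claw":0.0},
    {"wx":0,"wy":0,"wz":0,"dx":0,"dy":0.006,"dz":0,"claw":0.0},
    {"wx":0,"wy":0,"wz":0,"dx":0,"dy":0.006,"dz":0,"claw":0.0},
    {"wx":0,"wy":0,"wz":0,"dx":0,"dy":0.005,"dz":0,"claw":0.0},
    {"wx":0,"wy":0,"wz":0,"dx":0,"dy":0.005,"dz":0,"claw":0.0},
    {"wx":0,"wy":0,"wz":0,"dx":0,"dy":0.003,"dz":0,"claw":0.0},
    {"wx":0,"wy":0,"wz":0,"dx":0,"dy":0.003,"dz":0,"claw":0.0},
    {"wx":0,"wy":0,"wz":0,"dx":0,"dy":0.002,"dz":0,"claw":0.0}
  ]
}}

```text
time: 10.42
tcp_pos: [604.8, 55.1, 118.9]
eef_rot: [-1.009, 1.479, -1.479]
contact_force: [-0.9, -0.7, -1.7]
finger_gap: 11.1
```

>>> {"api": "play_rows", "payload": {
  "motion": [
    {"wx":0,"wy":0,"wz":0,"dx":0,"dy":0.002,"dz":0,"claw":0.0},
    {"wx":0,"wy":0,"wz":0,"dx":0,"dy":0.002,"dz":0,"claw":0.0},
    {"wx":0,"wy":0,"wz":0,"dx":0,"dy":0.002,"dz":0,"claw":0.0},
    {"wx":0,"wy":0,"wz":0,"dx":0,"dy":0.002,"dz":0,"claw":0.0},
    {"wx":0,"wy":0,"wz":0,"dx":0,"dy":0.002,"dz":0,"claw":0.0},
    {"wx":0,"wy":0,"wz":0,"dx":0,"dy":0.001,"dz":0,"claw":0.0},
    {"wx":0,"wy":0,"wz":0,"dx":0,"dy":0,"dz":0,"claw":0.0},
    {"wx":0,"wy":0,"wz":0,"dx":0,"dy":0,"dz":0,"claw":0.0}
  ]
}}

```text
time: 11.08
tcp_pos: [604.9, 55.0, 108.3]
eef_rot: [-1.008, 1.479, -1.479]
contact_force: [0.4, 0.0, -1.3]
finger_gap: 11.0
```

>>> {"api": "play_rows", "payload": {
  "motion": [
    {"wx":0,"wy":0,"wz":0,"dx":0,"dy":0.0015,"dz":0,"claw":0.0},
    {"wx":0,"wy":0,"wz":0,"dx":0,"dy":0.0015,"dz":0,"claw":0.0},
    {"wx":0,"wy":0,"wz":0,"dx":0,"dy":0.001,"dz":0,"claw":0.0},
    {"wx":0,"wy":0,"wz":0,"dx":0,"dy":0.001,"dz":0,"claw":0.0},
    {"wx":0,"wy":0,"wz":0,"dx":0,"dy":0.001,"dz":0,"claw":0.0},
    {"wx":0,"wy":0,"wz":0,"dx":0,"dy":0.001,"dz":0,"claw":0.0},
    {"wx":0,"wy":0,"wz":0,"dx":0,"dy":0,"dz":0,"claw":0.0},
    {"wx":0,"wy":0,"wz":0,"dx":0,"dy":0,"dz":0,"claw":0.0}
  ]
}}

```text
time: 11.75
tcp_pos: [604.9, 55.0, 101.3]
eef_rot: [-1.009, 1.479, -1.479]
contact_force: [-0.5, -0.5, -1.4]
finger_gap: 11.2
```

>>> {"api": "play_rows", "payload": {
  "motion": [
    {"wx":0,"wy":0,"wz":0,"dx":0,"dy":0.001,"dz":0,"claw":0.0},
    {"wx":0,"wy":0,"wz":0,"dx":0,"dy":0,"dz":0,"claw":0.0},
    {"wx":0,"wy":0,"wz":0,"dx":0,"dy":0.001,"dz":0,"claw":0.0},
    {"wx":0,"wy":0,"wz":0,"dx":0,"dy":0,"dz":0,"claw":0.0},
    {"wx":0,"wy":0,"wz":0,"dx":0,"dy":0,"dz":0,"claw":0.0},
    {"wx":0,"wy":0,"wz":0,"dx":0,"dy":0,"dz":0,"claw":0.0},
    {"wx":0,"wy":0,"wz":0,"dx":0,"dy":0,"dz":0,"claw":0.0},
    {"wx":0,"wy":0,"wz":0,"dx":0,"dy":0,"dz":0,"claw":0.0}
  ]
}}

```text
time: 12.42
tcp_pos: [605.4, 54.9, 100.0]
eef_rot: [-1.007, 1.479, -1.48]
contact_force: [-0.9, -0.8, 5.6]
finger_gap: 11.3
```

Contact at TCP z 100, where I predicted the floor. Turning clockwise (+wy) a quarter turn.

>>> {"api": "play_rows", "payload": {
  "motion": [
    {"wx":0,"wy":3,"wz":0,"dx":0,"dy":-0.0003,"dz":0,"claw":0.0},
    {"wx":0,"wy":6,"wz":0,"dx":0,"dy":0,"dz":0,"claw":0.0},
    {"wx":0,"wy":6,"wz":0,"dx":0,"dy":0,"dz":0,"claw":0.0},
    {"wx":0,"wy":6,"wz":0,"dx":0,"dy":0,"dz":0,"claw":0.0},
    {"wx":0,"wy":6,"wz":0,"dx":0,"dy":0,"dz":0,"claw":0.0},
    {"wx":0,"wy":6,"wz":0,"dx":0,"dy":0,"dz":0,"claw":0.0},
    {"wx":0,"wy":6,"wz":0,"dx":0,"dy":0,"dz":0,"claw":0.0},
    {"wx":0,"wy":6,"wz":0,"dx":0,"dy":0,"dz":0,"claw":0.0}
  ]
}}

```text
time: 13.08
tcp_pos: [605.3, 55.1, 100.0]
eef_rot: [-0.411, 1.998, -1.998]
contact_force: [-1.1, -0.2, 3.7]
finger_gap: 11.2
```

>>> {"api": "play_rows", "payload": {
  "motion": [
    {"wx":0,"wy":6,"wz":0,"dx":0,"dy":0,"dz":0,"claw":0.0},
    {"wx":0,"wy":6,"wz":0,"dx":0,"dy":0,"dz":0,"claw":0.0},
    {"wx":0,"wy":6,"wz":0,"dx":0,"dy":0,"dz":0,"claw":0.0},
    {"wx":0,"wy":6,"wz":0,"dx":0,"dy":0,"dz":0,"claw":0.0},
    {"wx":0,"wy":6,"wz":0,"dx":0,"dy":0,"dz":0,"claw":0.0},
    {"wx":0,"wy":6,"wz":0,"dx":0,"dy":0,"dz":0,"claw":0.0},
    {"wx":0,"wy":6,"wz":0,"dx":0,"dy":0,"dz":0,"claw":0.0},
    {"wx":0,"wy":3,"wz":0,"dx":0,"dy":0,"dz":0,"claw":0.0}
  ]
}}

```text
time: 13.75
tcp_pos: [605.4, 55.2, 100.0]
eef_rot: [-0.388, -2.014, 2.014]
contact_force: [0.2, 0.2, 3.3]
finger_gap: 10.9
```

```bash
python3 - <<'E'
from plant import *
from h import *
camera('scene');camera('scene')
s=observe();p,R,yaw=st(s);print(p,yaw,s['finger_gap'],s['contact_force'],s['torque'],s['time'],np.round(s['qpos'],2))
E
```

```text
[605.45173449  55.22546817  99.98527611] -111.47444893359321 11.512410568872427 [0.44002214 0.70166497 4.44398867] [ 0.17367859  0.01337689 -0.05493048] 13.85 [-0.82  0.4   0.83  1.72 -0.32  1.16 -1.84]
```

>>> {"api": "play_rows", "payload": {
  "motion": [
    {"wx":0,"wy":0,"wz":0,"dx":0,"dy":0,"dz":0,"claw":0.05},
    {"wx":0,"wy":0,"wz":0,"dx":0,"dy":0,"dz":0,"claw":0.05},
    {"wx":0,"wy":0,"wz":0,"dx":0,"dy":0,"dz":0,"claw":0.05},
    {"wx":0,"wy":0,"wz":0,"dx":0,"dy":0,"dz":0,"claw":0.05},
    {"wx":0,"wy":0,"wz":0,"dx":0,"dy":0,"dz":0,"claw":0.05},
    {"wx":0,"wy":0,"wz":0,"dx":0,"dy":0,"dz":0,"claw":0.05},
    {"wx":0,"wy":0,"wz":0,"dx":0,"dy":-0.005,"dz":0,"claw":0.05},
    {"wx":0,"wy":0,"wz":0,"dx":0,"dy":-0.01,"dz":0,"claw":0.05}
  ]
}}

```text
time: 14.52
tcp_pos: [604.2, 55.0, 114.2]
eef_rot: [-0.38, -2.015, 2.017]
contact_force: [-0.3, -0.4, 0.2]
finger_gap: 50.1
```

>>> {"api": "play_rows", "payload": {
  "motion": [
    {"wx":0,"wy":0,"wz":0,"dx":0,"dy":-0.015,"dz":0,"claw":0.05},
    {"wx":0,"wy":0,"wz":0,"dx":0,"dy":-0.02,"dz":0,"claw":0.05},
    {"wx":0,"wy":0,"wz":0,"dx":0,"dy":-0.02,"dz":0,"claw":0.05},
    {"wx":0,"wy":0,"wz":0,"dx":0,"dy":-0.02,"dz":0,"claw":0.05},
    {"wx":0,"wy":0,"wz":0,"dx":0,"dy":-0.02,"dz":0,"claw":0.05},
    {"wx":0,"wy":0,"wz":0,"dx":0,"dy":-0.015,"dz":0,"claw":0.05},
    {"wx":0,"wy":0,"wz":0,"dx":0,"dy":0,"dz":0,"claw":0.05},
    {"wx":0,"wy":0,"wz":0,"dx":0,"dy":0,"dz":0,"claw":0.05}
  ]
}}

```text
time: 15.18
tcp_pos: [605.5, 54.9, 226.0]
eef_rot: [-0.384, -2.019, 2.016]
contact_force: [-0.6, 0.6, -0.6]
finger_gap: 50.2
```

```bash
python3 - <<'E'
from plant import *
from h import *
camera('scene');s=observe();print(s['tcp_pos'],s['finger_gap'],s['contact_force'],s['time'])
ims=[]
for n,b in (('scene',(290,110,120,150,3.3)),('wrist',(220,60,200,248,2))):
    c=camera(n)
    ln=[(L,(0,0,255)) for L in stage(605,55.5,-.368,45)[:3]]
    ims.append(crop(c,*b,ln))
    print(n,[(q,[(round(d['conf'],2),np.round(d['extent']).tolist()) for d in spot_in(n,q)]) for q in ('tall_stage','short_stage')])
h=min(i.shape[0] for i in ims)
cv2.imwrite('pics/f1.png',np.hstack([i[:h] for i in ims]))
E
```

```text
[604.97140181  55.00453122 224.94134364] 50.59556909480611 [-0.65420379  0.92225206 -0.16000932] 15.2333
scene [('tall_stage', [(0.9, [340.0, 160.0, 373.0, 213.0]), (0.71, [224.0, 230.0, 262.0, 280.0])]), ('short_stage', [(0.98, [216.0, 130.0, 241.0, 164.0])])]
wrist [('tall_stage', [(0.81, [283.0, 152.0, 346.0, 229.0]), (0.75, [528.0, 42.0, 640.0, 110.0])]), ('short_stage', [(0.7, [579.0, 142.0, 640.0, 203.0])])]
```

View pics/f1.png

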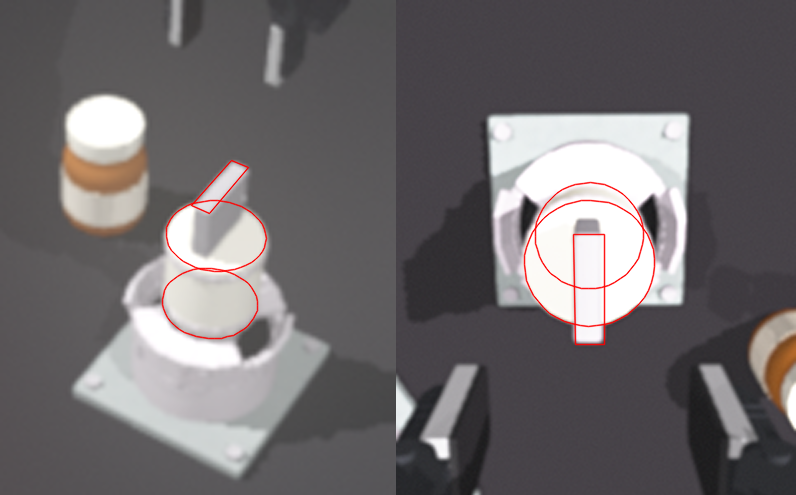

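The picture shows the stage upright in the cup and matching the z = 45 mm overlay, with the wing square to the slots along the tab axis and the gripper clear. The short stage's box has not moved. Handing in.

```bash
python3 -c "
from plant import *
print(close_job())"
```

```text
the job is handed in; nothing more can be done
None
```

The tall white stage is locked in the empty base, and I handed the job in at about 15 s; the interface gave no verdict. I lowered it through the entry slots and felt the floor at a 45 mm underside height (about 5.6 N). I then turned it 90° clockwise with no sign of jamming (wrist force stayed under about 5 N), opened the gripper and backed it off clear.

**Last checks:** In the scene and wrist pictures, the released stage matched the expected pose: on the base's axis, foot at 45 mm, wing along the tab axis. I judged this match by eye, to about 1–2 mm. The short stage's detection box had not moved, and I did not touch the red look-alikes.

**What disagreed:**
- **First grasp missed:** The fingers closed to a 0 mm gap just above the wing. Triangulating the two pictures put the real fingertips about 40 mm above the reported tool point. Allowing for that, the second grasp held, with an 11.3 mm gap on a 12 mm wing.
- **Position fits:** The camera fits differed by up to 3 mm for both the stage and the dock. That is inside the 5 mm entry play.

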